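# Pump down and snap-cap the vacuum canister

### The job

Close up the vacuum biscuit canister: first press the pump lever on its lid right down to its stop and let it spring back up. Then put the white snap cap on the valve stud, press it past the click and keep pressing until the sprung seal ring under it is squeezed fully down. The program ends while the gripper still holds the cap pressed fully home like that, upright; leave the other things on the counter where they are.

Things in the scene. Friction and masses are not known exactly. Their poses are not given: they have to be found in the camera images.
- canister: Low round glass canister with a flat steel lid, fixed to the counter (all sizes here and below in mm). Lid 134 across, its top 105 above the counter. Origin on the counter at the canister's axis, z up. On the lid: the valve stud, axis at x -34, y 0 of this frame; the pump lever along y at x +34, hinged at y -45, free end towards +y
- stud (a point): Point on the valve stud's axis level with the lid's top (105 above the counter); axes as the canister's. Stud: upright steel post 15 across, its tapered tip (9 across) 29 above this point. Four sprung latch balls (8 across) stand out of its sides, centres 17.6 above this point, reaching 11.3 from the axis; pushed, they give way inwards
- seal (a joint): Black sprung seal ring round the foot of the stud, 34 across. 0 = up, its top 8 above the lid's top; grows as it is pressed down, to 0.004 at its stop (top 4 above the lid). Spring 2.5 N per mm, so 10 N at the stop
- pump_lever (a joint): Steel pump lever on the lid: spring-loaded hinged pedal. 0 = raised (sloping up 0.35 rad from its hinge, which is 14 above the lid), grows as its free end is pressed down, 0.35 = at its stop, level. Needs about 3 N at the pad to start and 7 N at the stop; springs back by itself
- pump_pad (a point): Centre of the top face of the pump lever's pad, the place to press: pad 26 wide, 30 long, 6 thick, 85 from the hinge; it moves with the lever: 46 above the lid's top when raised, 17 above it at the stop
- cap: Snap cap: plain white round plastic cap, 36 across, 33 tall, flat closed top, loose, standing mouth down on the counter, 20 to 45 g. Origin at the centre of its mouth (underside), z up through its top. Inside: a lip of bore 18 over the lowest 6, above it a groove of bore 24 up to 27 from the mouth
- cap_top (a point): Centre of the cap's flat top, 33 above its mouth. Set over the stud, the cap rests on the latch balls with its mouth about 21 above the lid; pushing it on takes about 8 to 13 N, then the force falls off (the click) and, from 8 above the lid, the lip pushes the seal ring down; fully home the mouth is 4 above the lid
- egg_cup: White ceramic egg cup, open at the top, 48 across, 50 tall, loose, a bystander. Origin under its centre
- salt_jar: Small glass jar with a steel cap, 44 across, 58 tall, loose, a bystander. Origin under its centre
- bowl: Stainless steel bowl 150 across, 60 tall, loose, a bystander. Origin under its centre
- dish: Turquoise plastic dish 140 across, 30 tall, loose, a bystander. Origin under its centre
- spoon: Bamboo spoon 220 long, lying on the counter, a bystander
- fork: Steel fork 190 long, 4 thick, lying on the counter, a bystander
Mind the look-alikes: they are no part of the job. What is shaped like the canister but green, pink or red is not meant.

How it is judged:
By the outcome, as a careful person would: the job done as asked, in the order asked, and still so for the second after the job is handed in, while the arm keeps its last pose, push and grip.
It also fails if it takes over 58 s, if anything falls off the work surface, if the arm or the gripper's body presses on something with over 40 N, if the wrist force passes 120 N, or if a joint passes its speed limit or range.

### The arm

A 7-joint arm with a two-finger parallel gripper is mounted at the origin on the work surface. World frame = base frame: x ahead of the robot, y to its left, z up, the work surface at z = 0. Lengths are in m, angles in rad, forces in N, time in s.
With the tool pointing down it reaches from about 0.425 to 0.925 m from the base axis. Payload 6.8 kg.
Tool frame: the origin (TCP) lies at the very end of the fingers, on their centre line; the grasp point (between the pads) lies robot.grip_depth behind it (robot.grip_depth is the distance from the TCP to the grasp point, in m); x points along the fingers, y is the direction in which the jaws open and shut, and the axes are right-handed (so a half turn about x gives the same grasp; the last joint's range is limited). The gripper opens to 85 mm and grips with 20 to 120 N. Pads are 22 mm wide; open, the fingers measure 114 mm over their backs; the gripper's body (76 mm by 85 mm) begins 54 mm behind the grasp point. The pads swing forward as they close: fully open they stand 13 mm farther back than shut.
Start: joints at [1.201, 0.477, 0.022, 1.555, -0.011, 1.109, -0.083], TCP at [0.175, -0.652, 0.231] pointing down, gripper open.
Joint ranges: [-2.96, 2.96], [-0.34, 2.1], [-1.41, 1.46], [0.24, 2.44], [-1.37, 4.51], [0.17, 1.92], [-2.96, 2.96]. Speed limits (rad/s): [2.39, 2.39, 3.14, 3.14, 3.14, 3.14, 3.14].

### API

Orientations are given as a unit quaternion [w, x, y, z].
In Python, from rig import robot gives the robot as it stands.
- The arm moves only by the shell command python3 -m handwheel 'ROWS' [FORCE]. ROWS is JSON, a list of rows, each a list of 7 numbers: the opening, from 0 (shut) to 1 (fully open), then the shift along the tool's x, y, z in cm, then the turn, a rotation vector about the tool's x, y, z in degrees. A call has 1 to 5 rows; each row shifts and turns the pose as measured when the row begins, along the tool's axes as they then stand; what a row does not reach is not made up. A row lasts 1/10 s, in which the tool goes at most 50 mm and 8.59 degrees, less where a joint would pass 70% of its speed; a pose out of reach is approached as far as the arm can. A call with a gripper value outside its range is refused whole. The fingers move at their own pace and stop on an object; FORCE is the grip in N (left out, the last holds). Time passes only in rows, so rows that do not move let the fingers close. It gives the time, the measured TCP pose, the force and the opening at its end, in the units of the state.
- robot.sense(): the state, without advancing time (a new reading comes with each control period).
- robot.snapshot(name): name is "scene" or "top" or "wrist"; returns a dict with "img" (400x640x3 uint8, blue, green, red), "z_map" (400x640 float32, m along the optical axis (not along the pixel's ray), 0 where there is no reading), "fx", "fy", "cx", "cy" (pixels), "k1" (the pictures are not rectified: a ray, as slopes to the right and down, at radius r is drawn at 1 + k1 r^2 times it, then the intrinsics apply), "R" (3x3) and "t" (3): a world point X has camera coordinates R X + t; the wrist camera has in their place "tool_from_camera" (4x4, takes a point from camera to tool coordinates, whose origin is the TCP and whose axes are the tool frame's). Camera axes: x right, y down, z forward; pixel columns grow to the right and rows downward; lengths in m; the calibration is good to about 2 mm. A picture is of the moment at which its call begins: read the wrist's pose just before it.
- robot.finish_job(): hands the job in, once; it reports no verdict.
The state is a dict: "clock": time; "joints": joint angles; "joint_velocities": joint speeds; "effort": joint torques, N m; "tcp_pos": TCP position; "orientation": TCP orientation; "contact_force": force on the tool from outside, world axes, zero at the start; "moment": the same for the moment, N m; "grip_width": opening from 0.0 (shut) to 1.0 (fully open).
Only numpy, scipy, OpenCV 4.12 (cv2) and the standard library are available. Lean on these libraries where they do the work, as an engineer would, in place of code of your own. Each camera call takes 0.05 s, during which the arm holds its last target. There are 200 camera calls.

## Working session

There is one attempt and no reset: what is moved stays moved. The work goes in short steps, Python scripts to look and compute and a shell command to move; the robot and the scene stay as the last step left them, time stands still between calls to the robot, and variables do not carry over. Pictures are saved under pics/ and viewed, about 8 in all and at most 12, crops included, and the job is handed in when it is done.

```bash
ls; mkdir -p pics; cat > h.py <<'E'
import numpy as np, cv2
from rig import robot
def snap(n,f):
    s=robot.sense(); d=robot.snapshot(n); cv2.imwrite('pics/'+f+'.png',d['img']); np.savez('pics/'+f+'.npz',s_p=s['tcp_pos'],s_q=s['orientation'],**d); return s,d
def Rq(q):
    from scipy.spatial.transform import Rotation as R
    return R.from_quat([q[1],q[2],q[3],q[0]]).as_matrix()
def load(f): return dict(np.load('pics/'+f+'.npz'))
def cam(d):
    # world-from-camera rotation and camera position
    if 'R' in d: return d['R'].T, -d['R'].T@d['t']
    T=d['tool_from_camera']; R=Rq(d['s_q']); return R@T[:3,:3], R@T[:3,3]+d['s_p']
def ray(d,u,v):
    K=np.array([[d['fx'],0,d['cx']],[0,d['fy'],d['cy']],[0,0,1]],float)
    x,y=cv2.undistortPoints(np.array([[[u,v]]],float),K,np.array([float(d['k1']),0,0,0]))[0,0]
    return np.array([x,y,1])
def atz(d,u,v,z):
    R,c=cam(d); r=R@ray(d,u,v); return c+r*(z-c[2])/r[2]
def atdepth(d,u,v):
    R,c=cam(d); w=d['z_map'][int(v)-1:int(v)+2,int(u)-1:int(u)+2]; w=w[w>0]
    return c+R@ray(d,u,v)*np.median(w)
E
python3 - <<'E'
from h import *
for n in('top','scene'): s,d=snap(n,n+'0')
print({k:np.round(v,3) if not isinstance(v,str) else v for k,v in s.items()}, robot.grip_depth)
print(cam(d)[1],cam(load('top0'))[1])
E
```

```text
pics
{'clock': np.float64(0.05), 'joints': array([ 1.201,  0.478,  0.022,  1.556, -0.011,  1.109, -0.083]), 'joint_velocities': array([ 0.001, -0.001,  0.001, -0.003, -0.   ,  0.001,  0.001]), 'effort': array([ 5.0000e-03, -5.9830e+01,  1.6150e+00, -2.8225e+01,  1.3000e-02,
        5.0000e-03, -0.0000e+00]), 'tcp_pos': array([ 0.175, -0.651,  0.23 ]), 'orientation': array([-0.092, -0.701, -0.093,  0.701]), 'contact_force': array([ 0.586, -0.219, -0.167]), 'moment': array([ 0.042, -0.036, -0.003]), 'grip_width': np.float64(1.001)} 0.0187
[1.04605049 0.03332545 0.93279167] [ 0.40946116 -0.00315725  1.18077604]
```

View pics/top0.png

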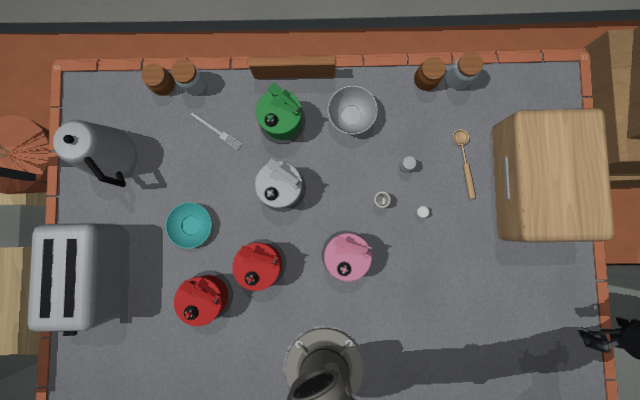

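View pics/scene0.png

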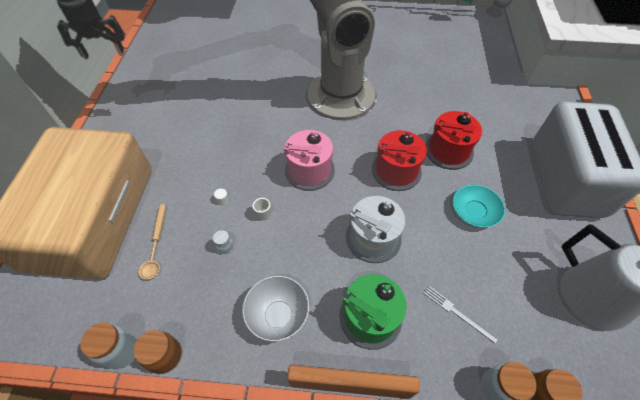

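The top view shows the steel canister at (278,185), with its black seal and stud at (271,193). The white cap is at (423,212), the egg cup at (382,200) and the salt jar at (409,163).

```bash
python3 - <<'E'
from h import *
d=load('top0'); im=d['img']
a=cv2.resize(im[150:220,240:320],None,fx=5,fy=5,interpolation=cv2.INTER_CUBIC)
b=cv2.resize(im[150:220,370:450],None,fx=5,fy=5,interpolation=cv2.INTER_CUBIC)
cv2.imwrite('pics/crop.png',np.hstack([a,b]))
for n,u,v,z in [('seal',271,193.5,.113),('lid',278.5,186,.105),('cap',423.5,212,.033),('egg',382.5,200,.05)]:
    print(n,atz(d,u,v,z).round(3),atdepth(d,u,v).round(3))
E
```

```text
seal [0.514 0.142 0.113] [0.512 0.139 0.133]
lid [0.536 0.121 0.105] [0.536 0.121 0.105]
cap [ 0.458 -0.307  0.033] [ 0.458 -0.307  0.033]
egg [ 0.495 -0.183  0.05 ] [ 0.499 -0.19   0.006]
```

View pics/crop.png

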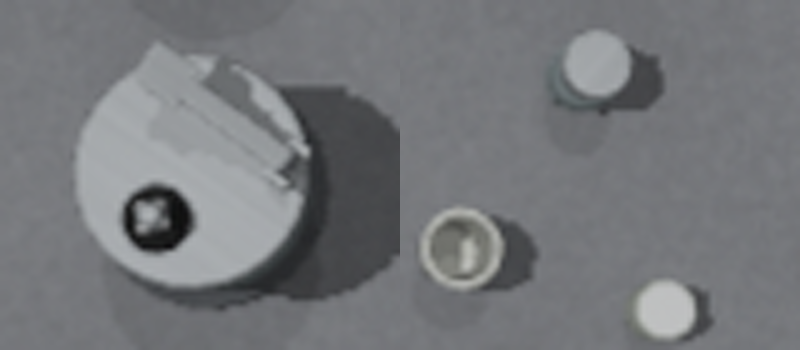

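```bash
cat >> h.py <<'E'
def delta(target,yaw=None):
    s=robot.sense(); R=Rq(s['orientation']); p=np.array(s['tcp_pos'])
    print('t %.2f'%s['clock'],'tcp',p.round(4),'toolx',R[:,0].round(3),'yaw_of_y %.1f'%np.degrees(np.arctan2(R[1,1],R[0,1])),'F',np.round(s['contact_force'],1),'w %.2f'%s['grip_width'],'j7 %.2f'%s['joints'][6])
    print('shift cm tool xyz',(R.T@(np.array(target)-p)*100).round(2))
    Rt=np.zeros((3,3)); y=np.array([R[0,1],R[1,1],0]) if yaw is None else np.array([np.cos(np.radians(yaw)),np.sin(np.radians(yaw)),0])
    if y@R[:,1]<0: y=-y
    y/=np.linalg.norm(y); x=np.array([0,0,-1.]); Rt=np.c_[x,y,np.cross(x,y)]
    print('turn deg',np.degrees(cv2.Rodrigues(R.T@Rt)[0].ravel()).round(2))
E
python3 - <<'E'
from h import *
d=load('top0'); c=atz(d,278.2,184.4,.105); s=atz(d,271.4,193.4,.113)
v=(c-s)[:2]; print(c,s,np.linalg.norm(v),np.degrees(np.arctan2(v[1],v[0])))
x=v/np.linalg.norm(v); y=np.array([-x[1],x[0]])
pad=c[:2]+.034*x+.037*y; print('pad',pad)
R,cc=cam(d); print('up',R.round(2))
delta([.45,-.35,.23]); delta([*pad,.23])
E
```

```text
[0.54089527 0.12222484 0.105     ] [0.51461703 0.14074627 0.113     ] 0.03214948382595357 -35.176943434928546
pad [0.59000191 0.13288026]
up [[-0.02 -1.    0.08]
 [-1.    0.02  0.01]
 [-0.01 -0.08 -1.  ]]
t 0.10 tcp [ 0.1745 -0.6515  0.2304] toolx [-0.001  0.002 -1.   ] yaw_of_y -75.0 F [ 0.6 -0.1  0.2] w 1.00 j7 -0.08
shift cm tool xyz [  0.07 -21.99 -34.41]
turn deg [0.   0.01 0.1 ]
t 0.10 tcp [ 0.1745 -0.6515  0.2304] toolx [-0.001  0.002 -1.   ] yaw_of_y -75.0 F [ 0.6 -0.1  0.2] w 1.00 j7 -0.08
shift cm tool xyz [  0.14 -65.01 -60.43]
turn deg [0.   0.01 0.1 ]
```

```bash
python3 -m handwheel '[[0,0,-2.4,-3.8,0,0,0],[0,0,-2.4,-3.8,0,0,0],[0,0,-2.4,-3.8,0,0,0],[0,0,-2.4,-3.8,0,0,0],[0,0,-2.4,-3.8,0,0,0]]' 60
python3 -m handwheel '[[0,0,-2.4,-3.8,0,0,0],[0,0,-2.4,-3.8,0,0,0],[0,0,-2.4,-3.8,0,0,0],[0,0,-2.4,-3.8,0,0,0]]'
python3 - <<'E'
from h import *
snap('wrist','w1'); delta([.59,.133,.23])
print(load('w1')['tool_from_camera'].round(3))
E
```

```text
clock: 0.6
tcp_pos: [0.3234, -0.4865, 0.227]
orientation: [-0.086, -0.699, -0.088, 0.704]
contact_force: [1.3, -1.4, 0.1]
grip_width: 0.144
clock: 1.0
tcp_pos: [0.4505, -0.3497, 0.2253]
orientation: [-0.085, -0.699, -0.088, 0.705]
contact_force: [0.4, -0.0, 0.4]
grip_width: -0.0
t 1.05 tcp [ 0.4575 -0.3414  0.2254] toolx [-0.004  0.007 -1.   ] yaw_of_y -75.3 F [5.1 6.  0.5] w -0.00 j7 -0.82
shift cm tool xyz [ -0.17 -42.53 -24.86]
turn deg [0.   0.14 0.47]
[[ 0.    -0.307  0.952 -0.142]
 [ 1.    -0.    -0.    -0.001]
 [ 0.     0.952  0.307 -0.079]
 [ 0.     0.     0.     1.   ]]
```

View pics/w1.png

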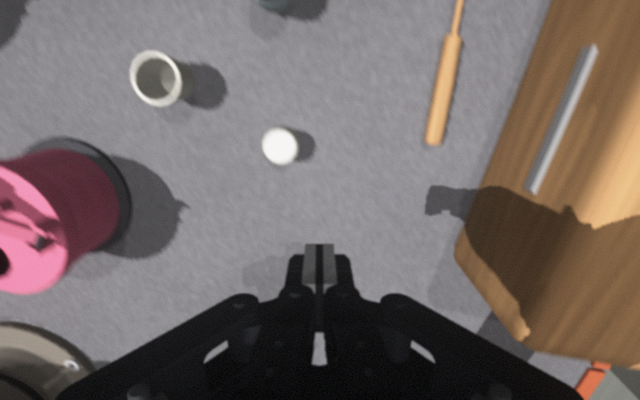

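Wrist view: the cap is at (281,145), clear on all sides, with the egg cup at (157,78). I'll move to the pump pad next.

```bash
python3 - <<'E'
from h import *
d=load('w1'); print('cap',atz(d,281,143,.033))
E
python3 -m handwheel '[[0,0,-4.25,-2.48,0,0,0],[0,0,-4.25,-2.48,0,0,0],[0,0,-4.25,-2.48,0,0,0],[0,0,-4.25,-2.48,0,0,0],[0,0,-4.25,-2.48,0,0,0]]'
python3 -m handwheel '[[0,0,-4.25,-2.48,0,0,0],[0,0,-4.25,-2.48,0,0,0],[0,0,-4.25,-2.48,0,0,0],[0,0,-2,-1.2,0,0,0],[0,0,0,0,0,0,0]]'
python3 - <<'E'
from h import *
snap('wrist','w2'); delta([.59,.133,.23])
E
```

```text
cap [ 0.46656893 -0.30433966  0.033     ]
clock: 1.55
tcp_pos: [0.52, -0.1131, 0.2249]
orientation: [-0.086, -0.699, -0.09, 0.704]
contact_force: [0.4, 0.2, 0.0]
grip_width: -0.004
clock: 2.05
tcp_pos: [0.5669, 0.0638, 0.2246]
orientation: [-0.088, -0.699, -0.095, 0.703]
contact_force: [-0.7, 0.9, 0.8]
grip_width: 0.0
t 2.10 tcp [0.5665 0.062  0.2245] toolx [-0.009  0.008 -1.   ] yaw_of_y -75.1 F [-0.4  0.9 -0.3] w 0.00 j7 -1.63
shift cm tool xyz [-0.52 -6.27 -4.09]
turn deg [0.   0.35 0.58]
```

View pics/w2.png

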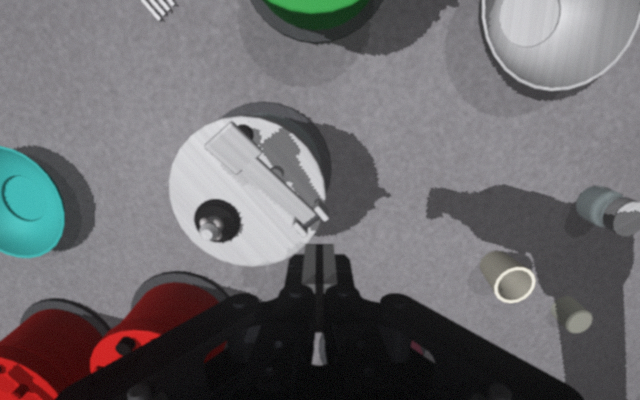

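The wrist view shows the lid centre at about (248,191), the lever pad centre at about (233,147) and the seal ring at (218,219). The arm is still over the counter.

```bash
python3 - <<'E'
from h import *
d=load('w2'); 
c=atz(d,248,191,.105); s=atz(d,217.5,220,.110); p=atz(d,233,147,.151); print('lid',c,'seal',s,'pad',p,atdepth(d,233,147),'lid z',atdepth(d,260,240))
# fit lid circle by depth
z=d['z_map']; R,cc=cam(d); pts=[]
for v in range(105,280,2):
  for u in range(155,340,2):
    if z[v,u]>0:
      q=cc+R@ray(d,u,v)*z[v,u]
      if abs(q[2]-.105)<.004: pts.append(q)
pts=np.array(pts,np.float32); print('circle',cv2.minEnclosingCircle(pts[:,:2].copy()),np.median(pts[:,2]))
v=(c-s)[:2]; print(np.linalg.norm(v),np.degrees(np.arctan2(v[1],v[0])))
E
cd pics; python3 -c "
import cv2;im=cv2.imread('w2.png')[110:270,160:340];cv2.imwrite('c2.png',cv2.resize(im,None,fx=3.5,fy=3.5,interpolation=cv2.INTER_CUBIC))"
```

```text
lid [0.54966237 0.12240039 0.105     ] seal [0.51941291 0.14187058 0.11      ] pad [0.59365822 0.13111234 0.151     ] [0.59387096 0.13091275 0.15190295] lid z [0.50803455 0.10359249 0.1047675 ]
circle ((0.544495701789856, 0.12296640872955322), 0.06693975627422333) 0.104866244
0.03597385162536369 -32.76752569755973
```

View pics/c2.png

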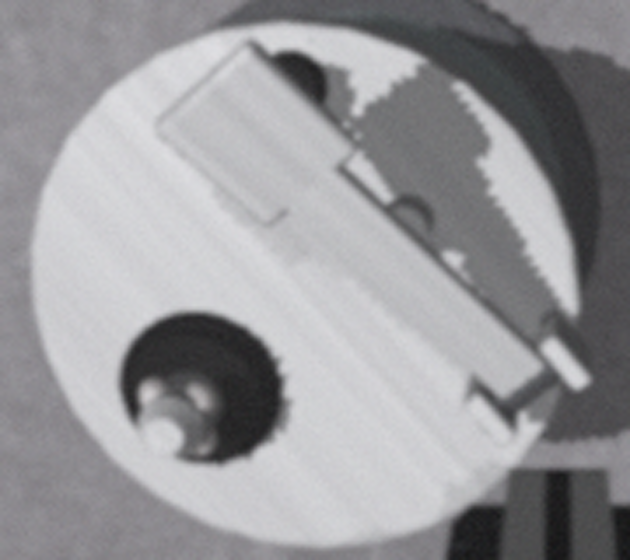

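The crop puts the ring centre at full-image (217.7,220.9) and the pad corner mean at (233.9,149.0).

```bash
python3 - <<'E'
from h import *
d=load('w2'); c=np.array([.5445,.1230])
s=atz(d,217.7,220.9,.113)[:2]; p=atz(d,233.9,149,.151)[:2]; v=c-s; w=s-p
tip=atz(d,160+165/3.5,110+437/3.5,.134)[:2]
print(s,tip,p,np.linalg.norm(v),np.degrees(np.arctan2(v[1],v[0])))
# combine: pad at (34,35)
q=p-c; print('from pad',np.degrees(np.arctan2(q[1],q[0])-np.arctan2(35,34)),np.linalg.norm(q))
delta([p[0],p[1],.17])
E
```

```text
[0.52011332 0.14089237] [0.51651467 0.1423112 ] [0.59249902 0.13028749] 0.030246439135940714 -36.26728264915157
from pad -37.197267076620996 0.048549084713080747
t 2.10 tcp [0.5665 0.062  0.2245] toolx [-0.009  0.008 -1.   ] yaw_of_y -75.1 F [-0.4  0.9 -0.3] w 0.00 j7 -1.63
shift cm tool xyz [ 5.48 -5.88 -4.3 ]
turn deg [0.   0.35 0.58]
```

```bash
python3 -m handwheel '[[0,0,-3.1,-2.25,0,0.2,0.3],[0,0,-3.05,-2.25,0,0.2,0.3],[0,2,0,0,0,0,0],[0,2,0,0,0,0,0],[0,0,0,0,0,0,0]]'
python3 - <<'E'
from h import *
delta([.594,.1327,.122])
E
```

```text
clock: 2.6
tcp_pos: [0.5954, 0.1234, 0.1824]
orientation: [-0.09, -0.701, -0.085, 0.702]
contact_force: [0.2, -0.0, 0.5]
grip_width: -0.0
t 2.60 tcp [0.5954 0.1234 0.1824] toolx [-0.001 -0.007 -1.   ] yaw_of_y -75.8 F [ 0.2 -0.   0.5] w -0.00 j7 -1.78
shift cm tool xyz [ 6.03 -0.98 -0.1 ]
turn deg [-0.    0.13 -0.37]
```

```bash
python3 -m handwheel '[[0,0.8,-1,0,0,0,-0.3],[0,1,0,0,0,0,0],[0,1,0,0,0,0,0],[0,1,0,0,0,0,0],[0,1,0,0,0,0,0]]'
python3 - <<'E'
from h import *
delta([.594,.1327,.122])
E
```

```text
clock: 3.1
tcp_pos: [0.5962, 0.131, 0.1355]
orientation: [0.085, 0.704, 0.085, -0.7]
contact_force: [0.7, 2.7, 5.6]
grip_width: -0.0
t 3.10 tcp [0.5962 0.131  0.1355] toolx [ 0.006  0.    -1.   ] yaw_of_y -76.2 F [0.7 2.7 5.6] w -0.00 j7 -1.82
shift cm tool xyz [ 1.35 -0.22  0.18]
turn deg [ 0.   -0.34 -0.07]
```

Contact is made and the lever is going down. I'll press on to the stop, gently.

```bash
python3 -m handwheel '[[0,0.8,0,0.1,0,-0.3,0],[0,0.7,0,0,0,0,0],[0,0.6,0,0,0,0,0]]'
python3 -m handwheel '[[0,0.5,0,0,0,0,0],[0,0.5,0,0,0,0,0],[0,0.5,0,0,0,0,0]]'
```

```text
clock: 3.4
tcp_pos: [0.5976, 0.1321, 0.1195]
orientation: [0.086, 0.704, 0.085, -0.7]
contact_force: [-24.7, -8.9, 73.7]
grip_width: -0.001
clock: 3.7
tcp_pos: [0.5974, 0.1322, 0.1208]
orientation: [0.087, 0.704, 0.082, -0.7]
contact_force: [-15.8, -3.9, 41.5]
grip_width: -0.001
```

Force rises stiffly at z ≈ 0.120, so the lever is on its stop. I'll release, check that it springs back, and go to the cap.

```bash
python3 -m handwheel '[[0,-1.5,0,0,0,0,0],[0,-3,0,0,0,0,0],[0,-3,0,0,0,0,0],[0,-3,0,0,0,0,0],[0.8,0,4.2,2.5,0,0,0]]' 40
python3 -m handwheel '[[0.8,0,4.25,2.5,0,0,0],[0.8,0,4.25,2.5,0,0,0],[0.8,0,0,0,0,0,0]]'
python3 - <<'E'
from h import *
s,d=snap('wrist','w3')
c=np.array([.5445,.1230]); x=np.array([.806,-.592]); y=np.array([.592,.806]); z=d['z_map']; R,cc=cam(d); out=[]
for v in range(0,300,2):
  for u in range(0,640,2):
    if z[v,u]>0:
      q=cc+R@ray(d,u,v)*z[v,u]; a=q[:2]-c
      if abs(a@x-.034)<.01 and .02<a@y<.05 and q[2]>.11: out.append([a@y,q[2]])
out=np.array(out); print(len(out), np.polyfit(out[:,0],out[:,1],1) if len(out) else '', out.mean(0) if len(out) else '')
delta([.4575,-.3414,.225])
E
```

```text
clock: 4.2
tcp_pos: [0.5815, 0.0899, 0.2299]
orientation: [0.09, 0.703, 0.085, -0.7]
contact_force: [0.9, -1.1, 1.2]
grip_width: 0.16
clock: 4.5
tcp_pos: [0.5509, -0.0152, 0.2292]
orientation: [0.09, 0.703, 0.081, -0.701]
contact_force: [0.3, 0.5, 0.7]
grip_width: 0.682Traceback (most recent call last):
  File "<stdin>", line 3, in <module>
  File "h.py", line 12, in cam
    T=d['tool_from_camera']; R=Rq(d['s_q']); return R@T[:3,:3], R@T[:3,3]+d['s_p']
                                  ~^^^^^^^
KeyError: 's_q'
```

```bash
python3 - <<'E'
from h import *
d=load('w3')
c=np.array([.5445,.1230]); x=np.array([.806,-.592]); y=np.array([.592,.806]); z=d['z_map']; R,cc=cam(d); out=[]
for v in range(0,300,2):
  for u in range(0,640,2):
    if z[v,u]>0:
      q=cc+R@ray(d,u,v)*z[v,u]; a=q[:2]-c
      if abs(a@x-.034)<.01 and .02<a@y<.05 and q[2]>.11: out.append([a@y,q[2]])
out=np.array(out); print(len(out), np.polyfit(out[:,0],out[:,1],1) if len(out) else '', out.mean(0) if len(out) else '')
delta([.4575,-.3414,.225])
E
```

```text
416 [0.00371697 0.14642246] [0.03495404 0.14655238]
t 4.55 tcp [ 0.5517 -0.0114  0.2294] toolx [ 0.005 -0.01  -1.   ] yaw_of_y -75.9 F [0.1 1.8 0.2] w 0.77 j7 -1.52
shift cm tool xyz [ 0.72 29.72 17.16]
turn deg [ 0.   -0.12 -0.61]
```

```bash
python3 - <<'E'
from h import *
c=np.array([.5445,.1230]); x=np.array([.806,-.592]); y=np.array([.592,.806])
for f in('w2','w3'):
  d=load(f); z=d['z_map']; R,cc=cam(d); out=[]
  for v in range(0,399,2):
   for u in range(0,640,2):
    if z[v,u]>0:
      q=cc+R@ray(d,u,v)*z[v,u]; a=q[:2]-c
      if abs(a@x-.034)<.008 and -.05<a@y<.06 and .11<q[2]<.19: out.append([a@y,q[2]])
  out=np.array(out)
  for k in np.arange(-.05,.06,.01):
    m=(out[:,0]>=k)&(out[:,0]<k+.01); print(f,round(k,2),m.sum(),np.median(out[m,1]).round(4) if m.any() else '')
E
```

```text
w2 -0.05 41 0.1229
w2 -0.04 51 0.1255
w2 -0.03 54 0.129
w2 -0.02 58 0.1327
w2 -0.01 68 0.1365
w2 0.0 80 0.14
w2 0.01 71 0.1443
w2 0.02 85 0.1479
w2 0.03 98 0.1511
w2 0.04 97 0.1545
w2 0.05 0 
w3 -0.05 55 0.1224
w3 -0.04 62 0.1255
w3 -0.03 68 0.1291
w3 -0.02 70 0.1325
w3 -0.01 99 0.1357
w3 0.0 96 0.1396
w3 0.01 87 0.1436
w3 0.02 100 0.1477
w3 0.03 132 0.151
w3 0.04 111 0.1542
w3 0.05 0
```

The lever profile matches the one before pressing, so it has sprung back up. Going to the cap.

```bash
python3 -m handwheel '[[0.8,0,4.25,2.45,0,0,0],[0.8,0,4.25,2.45,0,0,0],[0.8,0.3,4.25,2.45,0,0,0],[0.8,0.3,4.25,2.45,0,0,-0.3],[0.8,0,4.25,2.45,0,0,-0.3]]'
python3 -m handwheel '[[0.8,0,4.25,2.45,0,0,0],[0.8,0,2,1.2,0,0,0],[0.8,0,0,0,0,0,0],[0.8,0,0,0,0,0,0]]'
python3 - <<'E'
from h import *
snap('wrist','w4'); d=load('w4'); delta([.46,-.307,.2]); z=d['z_map']; R,cc=cam(d)
P=[]
for v in range(60,300,1):
  for u in range(200,400,1):
    if z[v,u]>0:
      q=cc+R@ray(d,u,v)*z[v,u]
      if .029<q[2]<.037: P.append([*q,u,v])
P=np.array(P,np.float32); print(len(P)); m=np.linalg.norm(P[:,:2]-[.46,-.306],axis=1)<.03; P=P[m]
print(len(P),P.mean(0),cv2.minEnclosingCircle(P[:,:2].copy()))
E
```

```text
clock: 5.05
tcp_pos: [0.4891, -0.2376, 0.2221]
orientation: [0.092, 0.702, 0.096, -0.7]
contact_force: [0.7, 0.0, 0.2]
grip_width: 0.801
clock: 5.45
tcp_pos: [0.4671, -0.3152, 0.2186]
orientation: [-0.089, -0.701, -0.094, 0.702]
contact_force: [0.0, -0.4, 0.7]
grip_width: 0.804
t 5.50 tcp [ 0.4672 -0.315   0.2186] toolx [-0.003  0.006 -1.   ] yaw_of_y -75.1 F [-0.4  0.3  0.6] w 0.80 j7 -0.87
shift cm tool xyz [ 1.87 -0.94  0.48]
turn deg [0.   0.06 0.36]
972
914 [ 4.6129501e-01 -3.0514333e-01  3.2656323e-02  3.0975931e+02
  1.7401422e+02] ((0.46057483553886414, -0.3054546117782593), 0.017998086288571358)
```

View pics/w4.png

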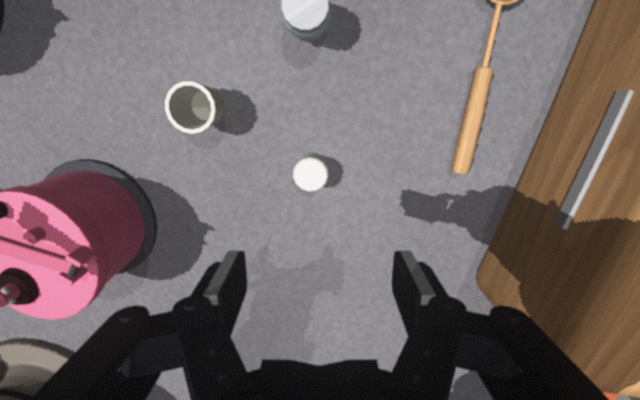

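The cap is at (310,174), world (0.4607,−0.3054), between the open fingers' column range and with nothing beside it.

```bash
python3 -m handwheel '[[0.8,2,-1.1,0.4,0,0,0.3],[0.8,4,0,0,0,0,0],[0.8,4,0,0,0,0,0],[0.8,3,0,0,0,0,0],[0.8,0,0,0,0,0,0]]'
python3 - <<'E'
from h import *
delta([.4607,-.3054,.008])
E
```

```text
clock: 6.0
tcp_pos: [0.4678, -0.2942, 0.0866]
orientation: [0.097, 0.702, 0.098, -0.698]
contact_force: [-1.7, 0.8, 0.3]
grip_width: 0.802
t 6.00 tcp [ 0.4678 -0.2942  0.0866] toolx [ 0.005  0.002 -1.   ] yaw_of_y -74.1 F [-1.7  0.8  0.3] w 0.80 j7 -0.93
shift cm tool xyz [7.85 0.88 1.04]
turn deg [-0.   -0.33  0.05]
```

```bash
python3 -m handwheel '[[0.8,1,0.85,1,0,-0.3,0],[0.8,1.5,0,0,0,0,0],[0.8,1.5,0,0,0,0,0],[0.8,0,0,0,0,0,0]]'
python3 - <<'E'
from h import *
delta([.4607,-.3054,.008])
E
```

```text
clock: 6.4
tcp_pos: [0.4641, -0.3047, 0.0477]
orientation: [0.1, 0.702, 0.098, -0.698]
contact_force: [-0.8, 0.1, 0.1]
grip_width: 0.802
t 6.40 tcp [ 0.4641 -0.3047  0.0477] toolx [ 0.005 -0.001 -1.   ] yaw_of_y -73.9 F [-0.8  0.1  0.1] w 0.80 j7 -0.92
shift cm tool xyz [ 3.97 -0.03  0.36]
turn deg [ 0.   -0.28 -0.15]
```

```bash
python3 -m handwheel '[[0.8,1.3,0,0.4,0,-0.3,-0.1],[0.8,1.3,0,0,0,0,0],[0.8,1.0,0,0,0,0,0],[0.8,0.2,0,0,0,0,0],[0.8,0,0,0,0,0,0]]'
python3 - <<'E'
from h import *
delta([.4607,-.3054,.008])
E
```

```text
clock: 6.9
tcp_pos: [0.4616, -0.307, 0.0084]
orientation: [0.1, 0.701, 0.098, -0.699]
contact_force: [0.2, -0.8, -0.1]
grip_width: 0.805
t 6.90 tcp [ 0.4616 -0.307   0.0084] toolx [ 0.003 -0.003 -1.   ] yaw_of_y -73.9 F [ 0.2 -0.8 -0.1] w 0.80 j7 -0.94
shift cm tool xyz [ 0.03 -0.18  0.04]
turn deg [ 0.   -0.1  -0.19]
```

```bash
python3 -m handwheel '[[0.3,0,-0.15,0,0,0,0],[0.3,0,0,0,0,0,0],[0.3,0,0,0,0,0,0],[0.3,0,0,0,0,0,0],[0.2,0,0,0,0,0,0]]' 80
python3 -m handwheel '[[0,0,0,0,0,0,0],[0,0,0,0,0,0,0],[0,-2,0,0,0,0,0],[0,-3,0,0,0,0,0],[0,0,0,0,0,0,0]]'
python3 - <<'E'
from h import *
delta([.517,.143,.21])
E
```

```text
clock: 7.4
tcp_pos: [0.4622, -0.3058, 0.0099]
orientation: [0.1, 0.702, 0.097, -0.699]
contact_force: [0.1, 0.5, -0.1]
grip_width: 0.398
clock: 7.9
tcp_pos: [0.4614, -0.3052, 0.0605]
orientation: [0.1, 0.701, 0.098, -0.699]
contact_force: [1.5, 0.2, -0.4]
grip_width: 0.398
t 7.90 tcp [ 0.4614 -0.3052  0.0605] toolx [ 0.003 -0.003 -1.   ] yaw_of_y -73.9 F [ 1.5  0.2 -0.4] w 0.40 j7 -0.92
shift cm tool xyz [-15.05 -41.48 -17.8 ]
turn deg [ 0.   -0.12 -0.19]
```

```bash
python3 -m handwheel '[[0,-4,0,0,0,0,0],[0,-4,0,0,0,0,0],[0,-4,-1,-0.4,0,0,0],[0,-3,-3,-1.3,0,0,0],[0,0,-4.15,-1.78,0,0,0]]'
python3 -m handwheel '[[0,0,-4.15,-1.78,0,0,0],[0,0,-4.15,-1.78,0,0,0],[0,0,-4.15,-1.78,0,0,0],[0,0,-4.15,-1.78,0,0,0],[0,0,-4.15,-1.78,0,0,0]]'
python3 - <<'E'
from h import *
delta([.518,.1426,.21])
E
```

```text
clock: 8.4
tcp_pos: [0.4697, -0.221, 0.2133]
orientation: [-0.096, -0.7, -0.094, 0.701]
contact_force: [1.1, 0.1, -0.2]
grip_width: 0.395
clock: 8.9
tcp_pos: [0.5007, 0.0093, 0.2127]
orientation: [0.095, 0.702, 0.091, -0.7]
contact_force: [1.4, -0.8, -0.7]
grip_width: 0.401
t 8.90 tcp [0.5007 0.0093 0.2127] toolx [ 0.003 -0.004 -1.   ] yaw_of_y -74.9 F [ 1.4 -0.8 -0.7] w 0.40 j7 -1.55
shift cm tool xyz [  0.21 -12.42  -5.15]
turn deg [ 0.   -0.08 -0.29]
```

```bash
python3 -m handwheel '[[0,0,-4.15,-1.7,0,0,-0.3],[0,0,-4.1,-1.7,0,0,0],[0,0,-3,-1.2,0,0,0],[0,0,0,0,0,0,0],[0,0,0,0,0,0,0]]'
python3 - <<'E'
from h import *
snap('wrist','w5'); delta([.518,.1426,.17])
E
```

```text
clock: 9.4
tcp_pos: [0.514, 0.1429, 0.2102]
orientation: [-0.095, -0.7, -0.098, 0.701]
contact_force: [-0.9, -0.5, -0.2]
grip_width: 0.401
t 9.45 tcp [0.5139 0.143  0.2103] toolx [-0.001  0.004 -1.   ] yaw_of_y -74.3 F [-0.8  0.8 -1.1] w 0.40 j7 -1.81
shift cm tool xyz [ 4.03  0.17 -0.38]
turn deg [-0.   -0.03  0.26]
```

View pics/w5.png

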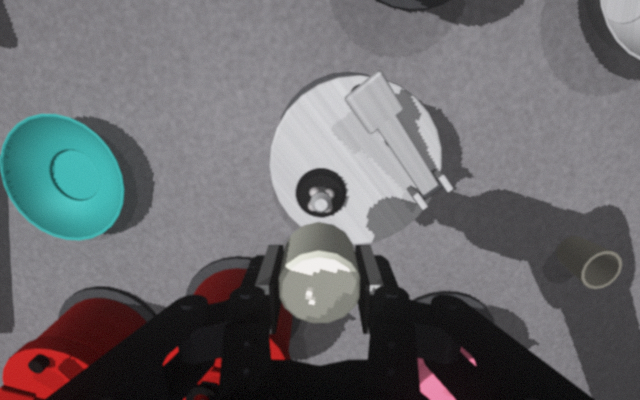

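The cap is held upright, its top at about (319,287). The stud tip is at about (320,205) and the ring at (321,192), so they line up in column.

```bash
python3 - <<'E'
from h import *
d=load('w5'); z=d['z_map']; R,cc=cam(d)
print('tip',atz(d,320,206,.134),'ring',atz(d,321.5,192,.113),'captop',atz(d,319,286,.2334),atdepth(d,319,300))
P=[];Q=[]
for v in range(60,350):
  for u in range(220,460):
    if z[v,u]>0:
      q=cc+R@ray(d,u,v)*z[v,u]
      if .103<q[2]<.107: P.append(q[:2])
      if .229<q[2]<.238 and abs(u-319)<38: Q.append(q[:3])
      
P=np.array(P,np.float32);Q=np.array(Q,np.float32)
print(cv2.minEnclosingCircle(P)); print(len(Q),Q.mean(0),cv2.minEnclosingCircle(Q[:,:2].copy()))
T=[]
for v in range(195,222):
  for u in range(305,336):
    if z[v,u]>0:
      q=cc+R@ray(d,u,v)*z[v,u]
      if q[2]>.131: T.append(q)
T=np.array(T); print('tip depth',len(T),T.mean(0) if len(T) else '')
E
```

```text
tip [0.51543008 0.14347241 0.134     ] ring [0.51941231 0.14343983 0.113     ] captop [0.51516928 0.14371045 0.2334    ] [0.50898818 0.14196593 0.23410014]
((0.48217451572418213, 0.12937380373477936), 0.1284559816122055)
4707 [0.51537156 0.14374642 0.23356552] ((0.5133018493652344, 0.14321470260620117), 0.018311506137251854)
tip depth 229 [0.51719173 0.14372636 0.13318978]
```

```bash
python3 -m handwheel '[[0,2,0.1,-0.36,0,0,0.2],[0,2,0,0,0,0,0],[0,1.5,0,0,0,0,0],[0,0,0,0,0,0,0]]'
python3 - <<'E'
from h import *
delta([.5175,.1433,.14])
E
```

```text
clock: 9.85
tcp_pos: [0.5184, 0.1363, 0.1533]
orientation: [0.094, 0.701, 0.093, -0.701]
contact_force: [-0.0, -1.2, 0.4]
grip_width: 0.398
t 9.85 tcp [0.5184 0.1363 0.1533] toolx [ 0.001 -0.002 -1.   ] yaw_of_y -74.8 F [-0.  -1.2  0.4] w 0.40 j7 -1.85
shift cm tool xyz [ 1.33 -0.7  -0.09]
turn deg [ 0.   -0.02 -0.12]
```

```bash
python3 -m handwheel '[[0,0,-0.7,-0.1,0,0,0],[0,0,0,0,0,0,0]]'
python3 - <<'E'
from h import *
delta([.5175,.1433,.14])
E
```

```text
clock: 10.05
tcp_pos: [0.5179, 0.1417, 0.1539]
orientation: [0.093, 0.701, 0.092, -0.701]
contact_force: [-0.3, 0.3, 0.2]
grip_width: 0.399
t 10.05 tcp [0.5179 0.1417 0.1539] toolx [ 0.001 -0.002 -1.   ] yaw_of_y -75.0 F [-0.3  0.3  0.2] w 0.40 j7 -1.86
shift cm tool xyz [ 1.39 -0.17  0.  ]
turn deg [ 0.   -0.02 -0.15]
```

```bash
python3 -m handwheel '[[0,0.5,-0.2,0,0,0,0],[0,0.5,-0.1,0,0,0,0],[0,0.3,0,0,0,0,0],[0,0,0,0,0,0,0]]'
python3 - <<'E'
from h import *
delta([.5175,.1433,.136])
E
```

```text
clock: 10.45
tcp_pos: [0.5183, 0.1449, 0.1419]
orientation: [0.093, 0.703, 0.091, -0.7]
contact_force: [0.3, -0.2, -0.8]
grip_width: 0.401
t 10.45 tcp [0.5183 0.1449 0.1419] toolx [ 0.005 -0.002 -1.   ] yaw_of_y -75.0 F [ 0.3 -0.2 -0.8] w 0.40 j7 -1.88
shift cm tool xyz [0.59 0.13 0.12]
turn deg [ 0.   -0.23 -0.17]
```

Mouth is just over the tip with no contact. I'll re-centre and go down onto the balls.

```bash
python3 -m handwheel '[[0,0.3,0.13,0.1,0,-0.2,-0.2],[0,0.3,0,0,0,0,0],[0,0.3,0,0,0,0,0]]'
python3 - <<'E'
from h import *
delta([.5175,.1433,.125])
E
```

```text
clock: 10.75
tcp_pos: [0.5187, 0.1435, 0.1337]
orientation: [0.092, 0.702, 0.093, -0.7]
contact_force: [-3.1, -1.8, 15.6]
grip_width: 0.396
t 10.75 tcp [0.5187 0.1435 0.1337] toolx [ 0.002  0.001 -1.   ] yaw_of_y -75.0 F [-3.1 -1.8 15.6] w 0.40 j7 -1.88
shift cm tool xyz [ 0.87 -0.01  0.12]
turn deg [-0.   -0.13  0.03]
```

On the balls as predicted (mouth about 19 above the lid, 15 N). Pressing on.

```bash
python3 -m handwheel '[[0,0.4,0,0.1,0,0,0],[0,0.4,0,0,0,0,0]]'
python3 -m handwheel '[[0,0.4,0,0,0,0,0],[0,0.4,0,0,0,0,0]]'
python3 -m handwheel '[[0,0.4,0,0,0,0,0],[0,0.4,0,0,0,0,0]]'
python3 - <<'E'
from h import *
delta([.5175,.1433,.119])
E
```

```text
clock: 10.95
tcp_pos: [0.5183, 0.1431, 0.1274]
orientation: [0.092, 0.702, 0.092, -0.7]
contact_force: [-3.6, -0.3, 5.5]
grip_width: 0.396
clock: 11.15
tcp_pos: [0.5182, 0.1428, 0.1191]
orientation: [0.092, 0.702, 0.092, -0.7]
contact_force: [-2.7, -0.2, 6.6]
grip_width: 0.395
clock: 11.35
tcp_pos: [0.5186, 0.1429, 0.1176]
orientation: [0.093, 0.702, 0.09, -0.7]
contact_force: [-21.1, -7.6, 59.1]
grip_width: 0.396
t 11.35 tcp [0.5186 0.1429 0.1176] toolx [ 0.004 -0.003 -1.   ] yaw_of_y -75.1 F [-21.1  -7.6  59.1] w 0.40 j7 -1.90
shift cm tool xyz [-0.14 -0.06  0.1 ]
turn deg [ 0.   -0.15 -0.23]
```

Clicked through (force fell to 5 N), and it is now on the hard stop. I'll settle to a moderate holding push and check.

```bash
python3 -m handwheel '[[0,0.3,0,0,0,-0.1,-0.2],[0,0.25,0,0,0,0,0],[0,0.25,0,0,0,0,0]]'
python3 -m handwheel '[[0,0.25,0,0,0,0,0]]'
python3 - <<'E'
from h import *
snap('wrist','w6'); d=load('w6'); delta([.5175,.1433,.119]); z=d['z_map']; R,cc=cam(d);Q=[]
for v in range(180,350):
  for u in range(270,370):
    if z[v,u]>0:
      q=cc+R@ray(d,u,v)*z[v,u]
      if .134<q[2]<.155 and np.hypot(q[0]-.518,q[1]-.143)<.019: Q.append(q)
Q=np.array(Q); print(len(Q),np.percentile(Q[:,2],[10,50,90]).round(4))
A=np.c_[Q[:,:2],np.ones(len(Q))]; m=abs(Q[:,2]-np.median(Q[:,2]))<.003; print('plane',np.linalg.lstsq(A[m],Q[m,2],rcond=None)[0].round(3))
snap('scene','s6'); a=load('s6')['img']; b=d['img']
cv2.imwrite('pics/f6.png',np.hstack([b[100:360,180:500],cv2.resize(a[150:280,310:450],(280,260),interpolation=cv2.INTER_CUBIC)]))
delta([.5175,.1433,.119])
E
```

```text
clock: 11.65
tcp_pos: [0.5184, 0.1429, 0.1179]
orientation: [0.093, 0.702, 0.09, -0.7]
contact_force: [-9.4, -3.9, 27.7]
grip_width: 0.4
clock: 11.75
tcp_pos: [0.5183, 0.1429, 0.1179]
orientation: [0.093, 0.702, 0.089, -0.7]
contact_force: [-11.9, -4.2, 29.3]
grip_width: 0.398
t 11.80 tcp [0.5184 0.1429 0.1179] toolx [ 0.003 -0.005 -1.   ] yaw_of_y -75.1 F [-10.   -4.1  28.3] w 0.40 j7 -1.90
shift cm tool xyz [-0.11 -0.06  0.07]
turn deg [ 0.   -0.09 -0.35]
5514 [0.1396 0.1416 0.1426]
plane [-0.02  -0.008  0.153]
t 11.85 tcp [0.5184 0.1429 0.1179] toolx [ 0.003 -0.005 -1.   ] yaw_of_y -75.1 F [-11.4  -3.7  28.5] w 0.40 j7 -1.90
shift cm tool xyz [-0.11 -0.06  0.07]
turn deg [ 0.   -0.09 -0.34]
```

View pics/f6.png

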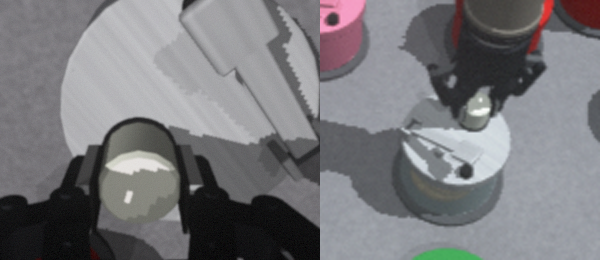

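The view shows the cap seated upright on the stud between the pads and the lever raised. The measured cap top is 0.1416 m against 0.142 expected when fully home, and the push holds steady at 28 N.

```bash
python3 -c "
from rig import robot; print(robot.finish_job())"
```

```text
the job is handed in; nothing more can be done
None
```

I pressed the pump lever down to its stop and let it spring back. Then I put the cap on the stud, pressed it past the click, and handed the job in at about 12 s with the gripper still pushing.

**Last checks**
- **Lever:** it met a hard stop with the tool at z ≈ 0.120 m. Depth pictures before and after the press gave the same slope, so it sprang back fully.
- **Cap:** the force rose to about 16 N, fell to about 5 N at the click, then hit a hard stop. The cap top measured 141.6 mm above the counter, against 142 mm expected when fully home, with a tilt of about 1°.
- **Hold:** the push was steady at about 28 N, with the gripper set to 80 N.

**Possible concerns**
- **Peak forces:** for a moment the fingertips pressed with about 74 N on the lever stop, and about 59 N went through the held cap on its stop. Both stayed under the 120 N wrist limit. I took the 40 N limit to apply only to the arm and gripper body.
- **Other objects:** no move was planned to touch anything else, but I did not re-measure their positions at the end.

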